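Sort stripped bicycle parts into their trays

TASK

Sort the five loose bicycle parts on the bench into the shallow trays: both bottom-bracket shells (the short metal tubes) into the red tray, both pedals into the blue tray and the black handlebar stem into the green tray. Set each part down without dropping it, so that it ends flat on its tray's floor, the same way up as it was on the bench, and leave the little grease tub with the yellow lid where it stands among them.

Things in the scene. Friction and masses are not known exactly. Their poses are not given: they have to be found in the camera images.
- shell_steel: Bottom-bracket shell: a plain bright steel tube standing on its end, outside diameter 40 mm, bore 32 mm, 68 mm tall, about 200 g, loose. Origin: centre of its lower end; z along the tube, up. Goes in the red tray.
- shell_copper: Bottom-bracket shell: a plain copper-coloured tube standing on its end, outside diameter 40 mm, bore 32 mm, 68 mm tall, about 200 g, loose. Origin: centre of its lower end; z along the tube, up. Goes in the red tray.
- pedal_orange: Small orange plastic bicycle pedal lying flat, loose, about 160 g. Body 66 (x) x 52 (y) x 30 mm high, upright parallel side faces at y = +/-26 mm; a 14 mm thick steel spindle stub sticks out 28 mm on the -x side (it spans x = -61 to +33). Origin: centre of the underside of the 66 x 52 body; z up. Goes in the blue tray.
- pedal_white: Small white plastic bicycle pedal lying flat, loose, about 160 g. Body 66 (x) x 52 (y) x 30 mm high, upright parallel side faces at y = +/-26 mm; a 14 mm thick steel spindle stub sticks out 28 mm on the -x side (it spans x = -61 to +33). Origin: centre of the underside of the 66 x 52 body; z up. Goes in the blue tray.
- stem: Black handlebar stem lying flat, loose, about 180 g, 106 (x) x 36 (y) x 40 mm high: upright round clamp (36 mm diameter, silver disc on top) at x = -35, cross-wise round clamp (40 mm diameter, along y, silver ends) at x = +33, joined by a bridge with parallel faces at y = +/-18 mm, from 5 to 35 mm high. Origin: centre of the underside; z up. Goes in the green tray.
- tray_red: Shallow red-painted steel tray, 130 (its x) x 180 (its y) x 14 mm high outside, walls and floor 4 mm thick, so inside 122 x 172 mm and 10 mm deep; fixed to the bench. Origin: centre of its underside, at bench height. z up. For the two shells.
- tray_blue: Shallow blue-painted steel tray, 130 (its x) x 180 (its y) x 14 mm high outside, walls and floor 4 mm thick, so inside 122 x 172 mm and 10 mm deep; fixed to the bench. Origin: centre of its underside, at bench height. z up. For the two pedals.
- tray_green: Shallow green-painted steel tray, 130 (its x) x 180 (its y) x 14 mm high outside, walls and floor 4 mm thick, so inside 122 x 172 mm and 10 mm deep; fixed to the bench. Origin: centre of its underside, at bench height. z up. For the stem.
- tub: Small clear plastic grease tub with a yellow lid, 50 mm diameter, 45 mm high, loose, standing among the parts; to be left alone. Origin: centre of its underside.
Mind the look-alikes: they are no part of the job. Several things look just like the shell_steel: the one meant starts nearest to the robot's base.

How it is judged:
By the outcome, as a careful person would: the job done as asked, in the order asked, and still so for the second after the job is handed in, with the robot touching nothing.
It also fails if it takes over 128 s, if anything falls off the work surface, if the arm or the gripper's body presses on something with over 40 N, if the wrist force passes 120 N, or if a joint passes its speed limit or range.

ROBOT

A 7-joint arm with a two-finger parallel gripper is mounted at the origin on the work surface. World frame = base frame: x ahead of the robot, y to its left, z up, the work surface at z = 0. Lengths are in m, angles in degrees, forces in N, time in s.
With the tool pointing down it reaches from about 0.4 to 0.85 m from the base axis. Payload 4.5 kg.
Tool frame: the origin (TCP) lies between the finger pads; the fingertips stand 14 mm ahead of it and the grasp point (between the pads) lies 5 mm behind it; z points along the fingers, y is the line along which they close (so a half turn about z gives the same grasp; the last joint's range is limited). The gripper opens to 88 mm and grips with 3 to 60 N. Pads are 18 mm wide; open, the fingers measure 123 mm over their backs; the gripper's body (75 mm by 187 mm) begins 45 mm behind the grasp point.
Start: joints at [73.155, 39.483, -11.15, 89.685, 9.013, 51.709, -12.324], TCP at [0.201, -0.592, 0.216] pointing down, gripper open.
Joint ranges: [-172.22, 172.22], [-26.19, 119.32], [-84.43, 86.54], [7.71, 146.69], [-57.33, 237.33], [2.42, 119.75], [-152.13, 152.13]. Speed limits (degrees/s): [147.25, 147.25, 180, 180, 180, 180, 180].

INTERFACE

Orientations are given as [roll, pitch, yaw] about the fixed x, y, z axes, in that order (R = Rz(yaw) Ry(pitch) Rx(roll)).
In Python, from rig import move_pose, move_linear, movej, set_gripper, hold, inverse_kinematics, grab_frame, camera_info, PlanningError, finish_job, current_t, current_q, current_joint_velocities, current_joint_efforts, current_tool_pos, current_eef_rot, current_wrist_force, current_torque, current_opening, current_grasp_force gives the robot as it stands. Calls block until the motion is done:
- move_pose(position, orientation): joint-space move of the TCP to a pose.
- move_linear(position, ori=None, feed=0.15): straight line of the TCP; ori=None keeps the orientation; feed is the mean speed in m/s.
- movej(angles): joint-space move.
- set_gripper(opening, grasp_force=None): finger opening in m; grasp_force is the grip in N (None keeps the last); returns when the fingers have stopped.
- hold(seconds).
- inverse_kinematics(position, orientation): joint angles nearest the present ones, or None.
- grab_frame(name): name is "scene" or "side" or "wrist"; returns the picture (420x560x3 uint8, red, green, blue); there is no depth.
- camera_info(name): a dict with "fx", "fy", "cx", "cy" (pixels), "rvec" (rotation vector, rad) and "tvec" (3), from world to camera coordinates, as OpenCV has them. Camera axes: x right, y down, z forward; pixel columns grow to the right and rows downward; lengths in m; the calibration is good to about 2 mm. A picture is of the moment at which its call begins: read the wrist's pose just before it. camera_info takes no time and is no camera call; for the wrist camera it gives the pose at the moment of the call.
A pose or a line that the arm cannot do raises PlanningError and nothing moves.
- finish_job(): hands the job in; it is judged then, once.
Readings, each from a call of its own:
- current_t(): time.
- current_q(): joint angles.
- current_joint_velocities(): joint speeds.
- current_joint_efforts(): joint torques, N m.
- current_tool_pos(): TCP position.
- current_eef_rot(): TCP orientation.
- current_wrist_force(): force on the tool from outside, world axes, zero at the start.
- current_torque(): the same for the moment, N m.
- current_opening(): finger opening in m.
- current_grasp_force(): force on a finger pad.
Only numpy, scipy, OpenCV 4.12 (cv2) and the standard library are available. Lean on these libraries where they do the work, as an engineer would, in place of code of your own. Each camera call takes 0.05 s, during which the arm holds its last target. There are 200 camera calls.

## Working session

There is one attempt and no reset: what is moved stays moved. The work goes in short steps, each a Python script; the robot and the scene stay as the last script left them, time stands still between calls to the robot, and variables do not carry over. Pictures are saved under pics/ and viewed, at most 14 in all, crops included, and the job is handed in when it is done.

```bash
ls; mkdir -p pics
python3 - <<'E'
from rig import *
import cv2
for n in ("scene","side","wrist"):
    im=grab_frame(n); cv2.imwrite(f"pics/{n}0.png",im[...,::-1]); c=camera_info(n); print(n,{k:(v if isinstance(v,float) else list(map(float,v)) if hasattr(v,'__len__') else v) for k,v in c.items()})
print(current_t(),current_eef_rot())
E
```

```text
pics
scene {'fx': 515.8217630511134, 'fy': 515.8217630511134, 'cx': 287.3678270073073, 'cy': 216.89930032158276, 'rvec': [1.6512674603180388, 1.8572625179186995, -0.7883519638190437], 'tvec': [0.050921334742990765, -0.327794907715396, 1.7572317871953642]}
side {'fx': 485.9832287238936, 'fy': 485.9832287238936, 'cx': 286.99210743203986, 'cy': 204.41684908790577, 'rvec': [0.9005020505462861, -2.2324021945285475, 1.304663421376309], 'tvec': [0.3626969461390841, 0.19669240472534982, 0.818287328530683]}
wrist {'fx': 313.3988859768334, 'fy': 313.3988859768334, 'cx': 277.61612908419596, 'cy': 210.55467294850484, 'rvec': [-2.3400327116913147, 1.6753386179018117, 0.26086556123770066], 'tvec': [-0.6253514033085753, -0.04132275423673815, 0.3893264871432967]}
0.15 [-1.79924517e+02  5.03068199e-03  1.87828078e+01]
```

View pics/scene0.png

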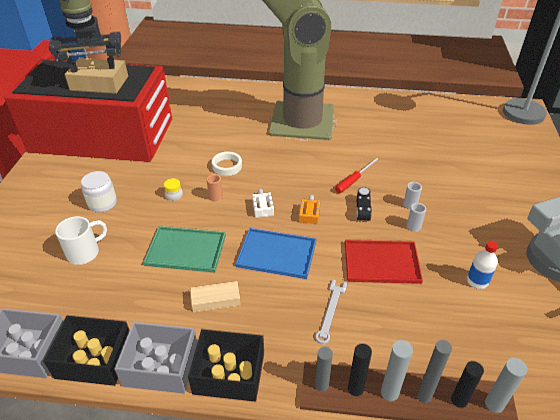

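View pics/side0.png

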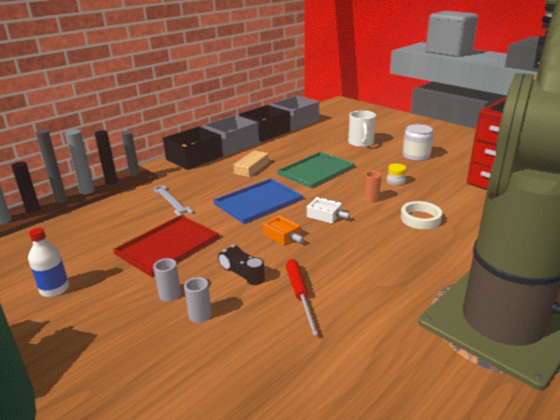

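The scene view shows shells that look alike at (413,195) and (416,217), with the copper shell at (214,187). The white pedal is at (262,204), the orange pedal at (310,210), the stem at (364,203) and the tub at (173,189). The green, blue and red trays are at (186,249), (276,252) and (382,261). The side view shows the same steel shells at (198,300) and (167,280).

```bash
cat > h.py <<'E'
import numpy as np, cv2
from rig import *
def cam(n):
    c=camera_info(n); R=cv2.Rodrigues(np.array(c["rvec"],float))[0]; t=np.array(c["tvec"],float)
    return dict(K=np.array([[c["fx"],0,c["cx"]],[0,c["fy"],c["cy"]],[0,0,1]]),R=R,t=t)
def ray(c,uv):
    return -c["R"].T@c["t"], c["R"].T@np.linalg.inv(c["K"])@np.array([*uv,1.])
def atz(c,uv,z):
    o,d=ray(c,uv); return o+d*(z-o[2])/d[2]
def tri(obs):
    "obs: list of (cam,uv) -> point, rms ray miss"
    A=np.zeros((3,3));b=np.zeros(3);L=[]
    for c,uv in obs:
        o,d=ray(c,uv); d=d/np.linalg.norm(d); P=np.eye(3)-np.outer(d,d); A+=P;b+=P@o;L.append((P,o))
    x=np.linalg.solve(A,b); return x, max(np.linalg.norm(P@(x-o)) for P,o in L)
E
python3 - <<'E'
from h import *
s,d=cam("scene"),cam("side")
for n,a,b in [("shellA top",(413.5,186),(197.5,284)),("shellB top",(416.5,208),(166,265)),("copper top",(214,179),(373,175)),("tub lid",(173,183),(397,168)),
 ("white",(263,204),(324,210)),("orange",(310,211),(282,230)),("stem",(364,203),(241,263)),("red",(382,261),(167,244)),("blue",(276,252),(258,200)),("green",(186,249),(316,169))]:
    x,e=tri([(s,a),(d,b)]); print(n,x.round(3),round(e,4),"r",round(np.hypot(*x[:2]),3))
w=cam("wrist"); p=current_tool_pos(); R=cv2.Rodrigues(np.zeros(3))[0]
print("cam centre",-w["R"].T@w["t"],"axis",w["R"][2],p)
im=cv2.imread("pics/scene0.png")[140:290,140:440]; im=cv2.resize(im,None,fx=2.6,fy=2.6,interpolation=cv2.INTER_CUBIC); cv2.imwrite("pics/crop1.png",im)
E
```

```text
shellA top [0.384 0.339 0.067] 0.0 r 0.512
shellB top [0.472 0.343 0.065] 0.0012 r 0.583
copper top [ 0.42  -0.207  0.065] 0.0005 r 0.468
tub lid [ 0.426 -0.325  0.042] 0.0015 r 0.535
white [ 0.452 -0.066  0.015] 0.0015 r 0.456
orange [0.462 0.064 0.014] 0.0002 r 0.466
stem [0.423 0.211 0.024] 0.0018 r 0.473
red [0.613 0.259 0.004] 0.0007 r 0.665
blue [ 0.616 -0.008  0.005] 0.0019 r 0.616
green [ 0.631 -0.239  0.004] 0.0002 r 0.675
cam centre [ 0.27658303 -0.56619656  0.38375819] axis [-0.28837308 -0.09877766 -0.95240954] [ 0.20102263 -0.59127779  0.21584573]
```

View pics/crop1.png

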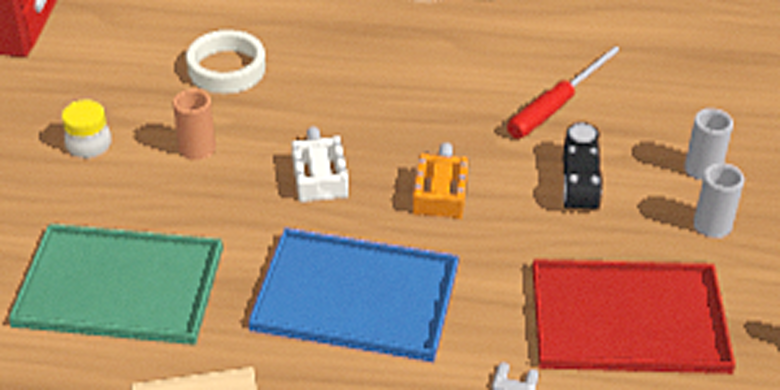

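Could be mistaken for shell_steel: A at (413,195), r=0.51; B at (416,217), r=0.58; and the grey cylinders in the bins and rack at rows above 310, which are much farther from the base. I choose A, and the crop confirms it is an open steel tube. Next I survey with the wrist camera from two places.

Run:
```python
from h import *
import pickle
C={}
for i,y in enumerate((-0.12,0.15)):
    move_pose([0.56,y,0.30],[180,0,0]); hold(0.2)
    C[i]=cam("wrist"); im=grab_frame("wrist"); np.save(f"w{i}.npy",im); cv2.imwrite(f"pics/w{i}.png",cv2.resize(im[...,::-1],(800,600),interpolation=cv2.INTER_CUBIC))
    print(current_t(),current_q(),-C[i]["R"].T@C[i]["t"])
pickle.dump(C,open("C.pkl","wb"))
```

```text
2.5417 [ 11.24475673  29.99181987  -6.13701527  92.68422789   3.63982161
  57.52995732 -86.08967627] [ 0.63953176 -0.1210928   0.46782726]
3.8417 [ -15.58279648   30.5894267    -6.40917759   91.48355599    3.87369091
   58.148604   -113.29759165] [0.64013946 0.14762883 0.46799753]
```

View pics/w0.png

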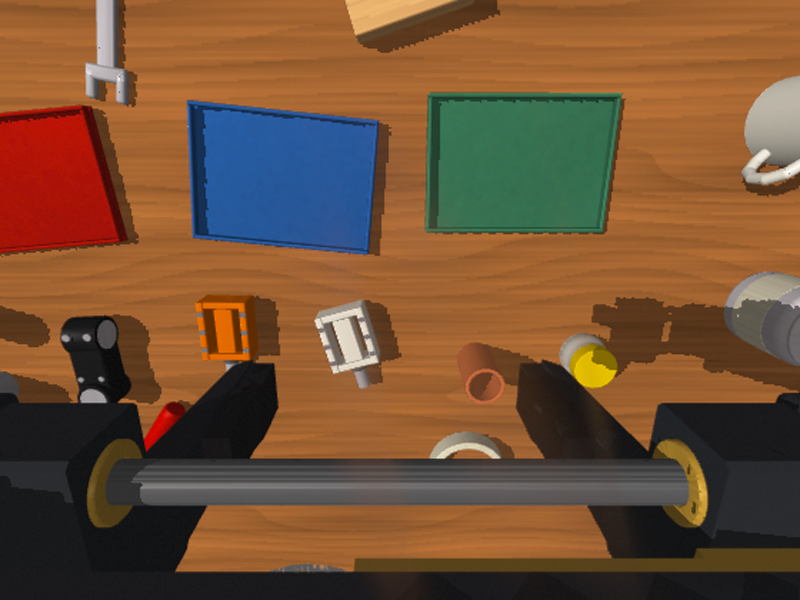

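View pics/w1.png

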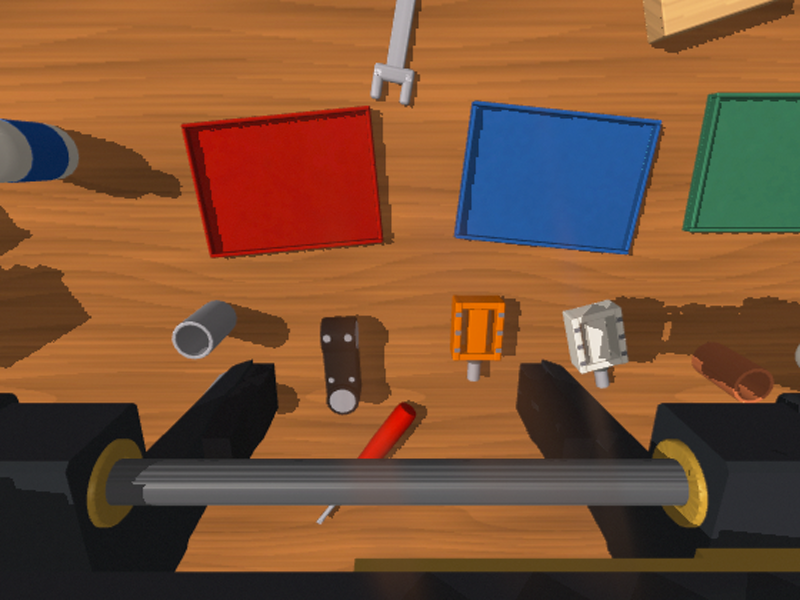

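Wrist views: w0 shows the blue and green trays whole, w1 the red and blue. The pedals are at about (228,330) and (348,340) in w0, and (478,330) and (595,337) in w1. The stem is at (340,365) in w1, and the copper rim at (485,385) in w0 and (753,385) in w1. Steel A is hidden behind a finger. I'll enlarge for exact pixels.

Run:
```python
from h import *
import pickle
C=pickle.load(open("C.pkl","rb"))
px=lambda p:((p[0]+.5)*.7-.5,(p[1]+.5)*.7-.5)
for n,a,b in [("blue",[(188,100),(379,121),(368,254),(193,238)],[(473,101),(662,121),(631,254),(456,237)]),("redR",[(90,106),(129,241)],[(368,107),(383,243)]),("greenL",[(428,93),(426,233)],[(710,93),(683,231)])]:
    for p,q in zip(a,b):
        x,e=tri([(C[0],px(p)),(C[1],px(q))]); print(n,x.round(4),round(e,4))
for n,c,P in [("red",1,[(182,124),(368,107),(383,243),(211,257)]),("green",0,[(428,93),(622,94),(605,234),(426,233)]),("blue0",0,[(188,100),(379,121),(368,254),(193,238)]),("blue1",1,[(473,101),(662,121),(631,254),(456,237)])]:
    X=np.array([atz(C[c],px(p),.014) for p in P]); print(n,X[:,:2].round(4).tolist(),"c",X.mean(0).round(4),"len",[round(np.linalg.norm(X[i]-X[i-1]),4) for i in range(4)],"yaw",np.degrees(np.arctan2(*(X[0]-X[1]+X[3]-X[2])[[0,1]]))*-1)
rows=[]
for i,L in enumerate([[(160,231),(244,238),(68,252),(337,260)],[(335,231),(417,237),(238,256),(513,260)]]):
    im=np.load(f"w{i}.npy")[...,::-1]
    rows.append(np.hstack([cv2.resize(im[y-33:y+33,x-33:x+33],None,fx=3,fy=3,interpolation=cv2.INTER_CUBIC) for x,y in L]))
cv2.imwrite("pics/mos.png",np.vstack(rows))
```

```text
blue [0.6915 0.0744 0.0086] 0.0002
blue [ 0.6729 -0.1052  0.0122] 0.0001
blue [ 0.5462 -0.0925  0.0183] 0.0
blue [0.5625 0.0861 0.0123] 0.0007
redR [ 0.6875  0.1741 -0.0018] 0.0001
redR [ 0.5553  0.1613 -0.0029] 0.0008
greenL [ 0.6983 -0.1517  0.0029] 0.0
greenL [ 0.5658 -0.1524  0.001 ] 0.001
red [[0.6715, 0.3491], [0.6858, 0.1732], [0.5576, 0.1608], [0.5436, 0.3383]] c [0.6146 0.2554 0.014 ] len [np.float64(0.1283), np.float64(0.1765), np.float64(0.1288), np.float64(0.178)] yaw 4.576853106591831
green [[0.6968, -0.151], [0.6959, -0.3311], [0.5657, -0.3336], [0.5669, -0.1516]] c [ 0.6313 -0.2418  0.014 ] len [np.float64(0.1299), np.float64(0.1801), np.float64(0.1302), np.float64(0.182)] yaw -0.35446413060877063
blue0 [[0.6911, 0.0721], [0.6727, -0.1052], [0.5454, -0.0923], [0.5622, 0.0854]] c [ 0.6178 -0.01    0.014 ] len [np.float64(0.1296), np.float64(0.1783), np.float64(0.128), np.float64(0.1785)] yaw -5.646577646632381
blue1 [[0.6907, 0.0753], [0.6729, -0.1042], [0.5453, -0.0948], [0.5635, 0.0864]] c [ 0.6181 -0.0093  0.014 ] len [np.float64(0.1277), np.float64(0.1804), np.float64(0.1279), np.float64(0.1821)] yaw -5.704517198742443
```

View pics/mos.png

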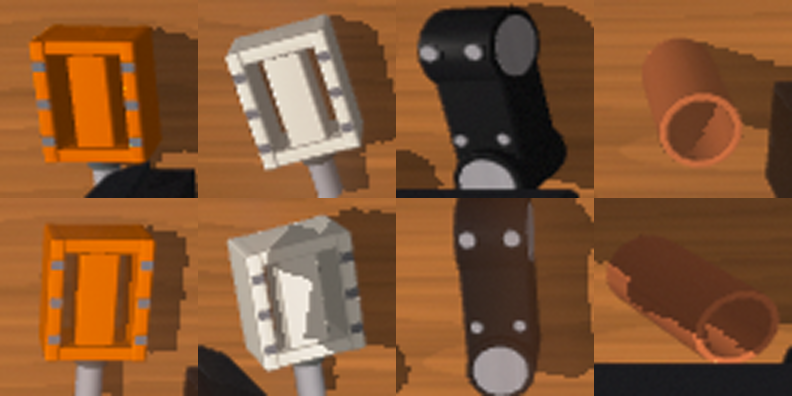

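The mosaic shows the rear edges (the spindle side) of both pedal tops clearly, with orange BL/BR at (46,163)/(142,159) and white at (70,170)/(164,147) within their cells. It also shows four stem bolts, the stem's disc and the copper rim. Now I triangulate these.

Run:
```python
from h import *
import pickle
C=pickle.load(open("C.pkl","rb"))
O=[[(160,231),(244,238),(68,252),(337,260)],[(335,231),(417,237),(238,256),(513,260)]]
def T(n,k,a,b):
    f=lambda i,p:(O[i][k][0]-33+(p[0]+.5)/3-.5,O[i][k][1]-33+(p[1]+.5)/3-.5)
    x,e=tri([(C[0],f(0,a)),(C[1],f(1,b))]); print(n,x.round(4),round(e,4)); return x
def ped(n,bl,br):
    d=(bl-br)[:2]; yaw=np.arctan2(d[1],d[0])-np.pi/2; c=(bl+br)[:2]/2+.033*np.array([np.cos(yaw),np.sin(yaw)])
    print(n,"width",np.linalg.norm(d).round(4),"yaw",np.degrees(yaw).round(1),"c",c.round(4))
ped("orange",T("obl",0,(46,163),(45,163)),T("obr",0,(142,159),(147,162)))
T("otl",0,(32,42),(45,42));T("otr",0,(133,38),(153,41))
ped("white",T("wbl",1,(70,170),(70,171)),T("wbr",1,(164,147),(167,148)))
b=[T("bolt",2,p,q) for p,q in [((33,54),(71,42)),((77,51),(116,40)),((64,141),(81,129)),((107,139),(124,128))]]
f,r=(b[0]+b[1])/2,(b[2]+b[3])/2; print("stem front",f.round(4),"rear",r.round(4),"yaw",np.degrees(np.arctan2(*(f-r)[[1,0]])))
print("disc z=.04", atz(C[1],(238-33+104.5/3-.5,256-33+173.5/3-.5),.04))
T("copper",3,(106,128),(144,127))
```

```text
obl [0.4323 0.0869 0.0275] 0.0001
obr [0.4358 0.0358 0.0323] 0.0008
orange width 0.0512 yaw 4.0 c [0.467  0.0636]
otl [0.4954 0.0883 0.0207] 0.0001
otr [0.4983 0.0358 0.0264] 0.0007
wbl [ 0.4169 -0.0541  0.0282] 0.0004
wbr [ 0.4294 -0.1028  0.0274] 0.0004
white width 0.0504 yaw 14.4 c [ 0.4551 -0.0702]
bolt [0.463  0.2197 0.0393] 0.0002
bolt [0.4645 0.1975 0.0398] 0.0001
bolt [0.4136 0.2176 0.0356] 0.0002
bolt [0.4143 0.1956 0.0355] 0.0001
stem front [0.4638 0.2086 0.0396] rear [0.4139 0.2066 0.0356] yaw 2.2449882401059478
disc z=.04 [0.39083758 0.20627405 0.04      ]
copper [ 0.4242 -0.209   0.0689] 0.0
```

Heights agree with the given 30, 40 and 68 mm, and the pedal widths come out at 51 mm against 52. Steel A was hidden, so I take two closer wrist views of it.

Run:
```python
from h import *
import pickle
C=[];I=[]
for p in ([.43,.30,.26],[.47,.36,.26]):
    move_pose(p,[180,0,0]); hold(.2); C.append(cam("wrist")); I.append(grab_frame("wrist")[...,::-1])
pickle.dump(C,open("CA.pkl","wb"))
cv2.imwrite("pics/A.png",np.vstack([np.hstack([cv2.resize(i,(400,300)) for i in I]),np.hstack([(lambda u,v:cv2.resize(i[v-50:v+50,u-66:u+67],(400,300),interpolation=cv2.INTER_CUBIC))(*[int(np.clip(a,l,h)) for a,l,h in zip((q:=c["K"]@(c["R"]@np.array([.386,.339,.067])+c["t"]))[:2]/q[2],(66,50),(493,370))]) for i,c in zip(I,C)])]))
for c in C:
    q=c["K"]@(c["R"]@np.array([.386,.339,.067])+c["t"]); print(q[:2]/q[2])
print(current_t())
```

```text
File "<stdin>", line 7
SyntaxError: assignment expression cannot be used in a comprehension iterable expression
```

Run:
```python
from h import *
import pickle
C=[];top=[];bot=[];O=[]
for p in ([.43,.30,.26],[.47,.36,.26]):
    move_pose(p,[180,0,0]); hold(.2); c=cam("wrist"); C.append(c); i=grab_frame("wrist")[...,::-1]
    q=c["K"]@(c["R"]@np.array([.386,.339,.067])+c["t"]); u,v=q[:2]/q[2]; u=int(np.clip(u,66,493)); v=int(np.clip(v,50,370)); O.append((u-66,v-50))
    top.append(cv2.resize(i,(400,300))); bot.append(cv2.resize(i[v-50:v+50,u-66:u+67],(399,300),interpolation=cv2.INTER_CUBIC))
    print(q[:2]/q[2],O[-1],current_t())
pickle.dump((C,O),open("CA.pkl","wb"))
cv2.imwrite("pics/A.png",np.vstack([np.hstack(top)[:,:798],np.hstack(bot)]))
```

```text
[243.8342708  218.71550802] (177, 168) 4.9167
[292.43277492 247.10883028] (226, 197) 5.5583
```

View pics/A.png

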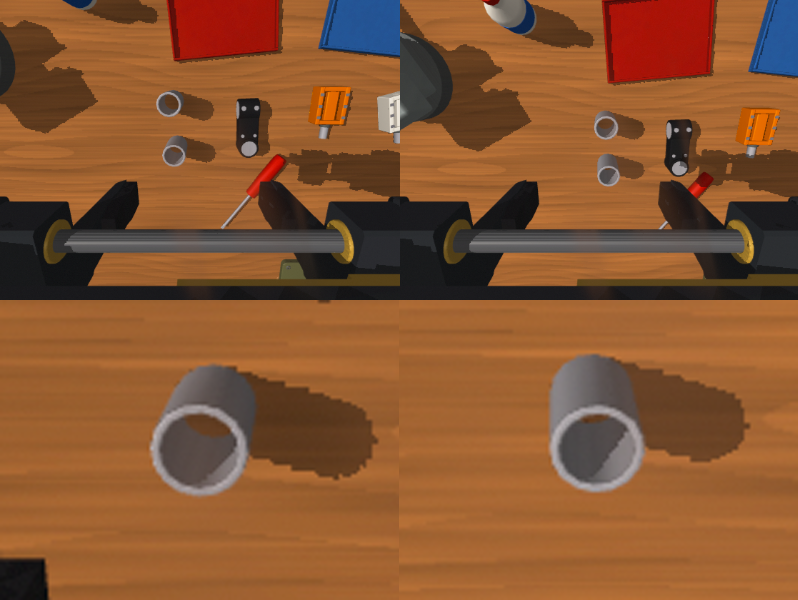

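Rim centre of steel A is at (199,148) and (197,148) in the two crops; it is an open steel tube, the nearer of the pair. I pick it and place it.

```bash
cat >> h.py <<'E'
def pick(xy,yaw,z,op,F=25):
    set_gripper(op); move_pose([*xy,.16],[180,0,yaw]); move_linear([*xy,z+.03],feed=.2); move_linear([*xy,z],feed=.08)
    set_gripper(0.0,F); hold(.15); print("grip",round(current_opening(),4),round(current_grasp_force(),1))
    move_linear([*xy,.16],feed=.2); print("lifted",round(current_opening(),4),round(current_grasp_force(),1))
def place(xy,yaw,z,op):
    "z: pick height; tray floor is 4 mm above the bench"
    move_pose([*xy,.16],[180,0,yaw]); move_linear([*xy,z+.03],feed=.2); move_linear([*xy,z+.007],feed=.06); hold(.15)
    f0=current_wrist_force()[2]
    for k in range(10):
        zz=z+.0065-.0005*k; move_linear([*xy,zz],feed=.02); hold(.05); f=current_wrist_force()[2]-f0
        if f>1.5: break
    print("place dz",round(zz-z,4),"df",round(f,1),"pos",current_tool_pos().round(4))
    set_gripper(op); hold(.1); move_linear([*xy,.16],feed=.2); print("t",current_t())
def intray(c,yaw,x,y):
    a=np.radians(yaw); return [c[0]+x*np.cos(a)-y*np.sin(a),c[1]+x*np.sin(a)+y*np.cos(a)]
RED,BLUE,GREEN=((.6146,.2554),4.6),((.6180,-.0097),-5.7),((.6313,-.2418),0.)
E
python3 - <<'E'
from h import *
import pickle
C,O=pickle.load(open("CA.pkl","rb"))
f=lambda o,p:(o[0]+(p[0]+.5)/3-.5,o[1]+(p[1]+.5)/3-.5)
x,e=tri([(C[0],f(O[0],(199,148))),(C[1],f(O[1],(197,148)))]); print(x.round(4),e)
assert abs(x[2]-.068)<.008 and abs(x[0]-.386)<.01 and abs(x[1]-.339)<.01
pick(x[:2],0,.042,.075)
place(intray(*RED,0,42),0,.042,.06)
E
```

```text
[0.3878 0.3402 0.0667] 0.00039381470161924326
grip 0.038 25.0
lifted 0.0382 25.0Traceback (most recent call last):
  File "<stdin>", line 8, in <module>
  File "h.py", line 22, in place
    move_pose([*xy,.16],[180,0,yaw]); move_linear([*xy,z+.03],feed=.2); move_linear([*xy,z+.007],feed=.06); hold(.15)
    ~~~~~~~~~^^^^^^^^^^^^^^^^^^^^^^^
rig.PlanningError: the arm cannot take that pose within its joint ranges
```

Run:
```python
from h import *
for n,T,x,y,yw in [("r1",RED,0,42,0),("r2",RED,0,-42,0),("b1",BLUE,.014,.043,-5.7),("b2",BLUE,.014,-.043,-5.7),("g",GREEN,0,0,90),("g",GREEN,0,0,0)]:
    if n[0]=="r": y/=1000
    p=intray(*T,x,y)
    for dy in (0,45,90,-90,180):
        q=inverse_kinematics([*p,.16],[180,0,yw+dy]); print(n,np.round(p,3),yw+dy,None if q is None else np.round(q,0))
```

```text
r1 [0.611 0.297] 0 [ -26.   47.   -8.   82.    8.   51. -126.]
r1 [0.611 0.297] 45 [-18.  49. -23.  82.  21.  54. -92.]
r1 [0.611 0.297] 90 [-12.  51. -36.  82.  33.  58. -56.]
r1 [0.611 0.297] -90 [ -0.  63. -72.  81.  60.  78. 107.]
r1 [0.611 0.297] 180 [ -4.  58. -59.  81.  50.  69.  22.]
r2 [0.618 0.214] 0 [ -18.   45.   -9.   87.    9.   48. -121.]
r2 [0.618 0.214] 45 [-11.  47. -23.  87.  22.  51. -87.]
r2 [0.618 0.214] 90 [ -4.  49. -37.  87.  33.  56. -51.]
r2 [0.618 0.214] -90 [  8.  62. -72.  86.  60.  76. 111.]
r2 [0.618 0.214] 180 [  5.  56. -60.  86.  51.  68.  26.]
b1 [0.636 0.032] -5.7 [  -2.   44.   -9.   91.    9.   46. -111.]
b1 [0.636 0.032] 39.3 [  6.  45. -24.  90.  22.  49. -77.]
b1 [0.636 0.032] 84.3 [ 12.  48. -37.  90.  34.  54. -42.]
b1 [0.636 0.032] -95.7 [ -31.   54.   50.   92.  -47.   57. -151.]
b1 [0.636 0.032] 174.3 [ 22.  56. -60.  89.  51.  66.  35.]
b2 [ 0.628 -0.054] -5.7 [   7.   44.  -11.   92.   11.   45. -104.]
b2 [ 0.628 -0.054] 39.3 [ 14.  45. -25.  91.  24.  49. -71.]
b2 [ 0.628 -0.054] 84.3 [ 21.  48. -38.  91.  35.  53. -35.]
b2 [ 0.628 -0.054] -95.7 [ -23.   53.   50.   94.  -48.   56. -143.]
b2 [ 0.628 -0.054] 174.3 [ 30.  55. -61.  91.  52.  66.  41.]
g [ 0.631 -0.242] 90 [ 38.  52. -43.  82.  38.  61. -13.]
g [ 0.631 -0.242] 135 [ 42.  56. -54.  82.  47.  66.  26.]
g [ 0.631 -0.242] 180 [ 45.  59. -64.  82.  54.  72.  66.]
g [ 0.631 -0.242] 0 [ 27.  48. -19.  83.  18.  52. -87.]
g [ 0.631 -0.242] 270 [  10.   48.   14.   84.  -14.   50. -151.]
g [ 0.631 -0.242] 0 [ 27.  48. -19.  83.  18.  52. -87.]
g [ 0.631 -0.242] 45 [ 32.  50. -31.  82.  28.  56. -51.]
g [ 0.631 -0.242] 90 [ 38.  52. -43.  82.  38.  61. -13.]
g [ 0.631 -0.242] -90 [  10.   48.   14.   84.  -14.   50. -151.]
g [ 0.631 -0.242] 180 [ 45.  59. -64.  82.  54.  72.  66.]
```

The failure was my unit slip (42 m instead of 0.042 m), and nothing moved. I carry on with the placement.

Run:
```python
from h import *
place(intray(*RED,0,.042),0,.042,.06)
pick([.4242,-.209],0,.042,.070)
place(intray(*RED,0,-.042),0,.042,.06)
```

```text
place dz 0.004 df 2.7 pos [0.6114 0.2974 0.0462]
t 14.5
grip 0.0378 25.0
lifted 0.0379 25.0
place dz 0.004 df 2.3 pos [0.6181 0.2136 0.0463]
t 25.5167
```

Run:
```python
from h import *
pick([.465,.0625],2.5,.0255,.070)
place(intray(*BLUE,.014,.042),-5.7,.0255,.062)
pick([.4551,-.0702],14.4,.0255,.070)
place(intray(*BLUE,.014,-.042),-5.7,.0255,.062)
pick([.4258,.2077],2,.022,.060)
im=grab_frame("scene")[...,::-1][140:290,140:440]
cv2.imwrite("pics/mid.png",cv2.resize(im,None,fx=2.6,fy=2.6,interpolation=cv2.INTER_CUBIC))
```

```text
grip 0.0003 0.0
lifted 0.0002 0.0
place dz 0.002 df -0.5 pos [0.6361 0.0307 0.0275]
t 36.9917
grip 0.0007 0.0
lifted 0.0005 0.0
place dz 0.002 df 1.1 pos [ 0.6278 -0.0529  0.0275]
t 48.4083
grip 0.0004 0.0
lifted 0.0002 0.0
```

View pics/mid.png

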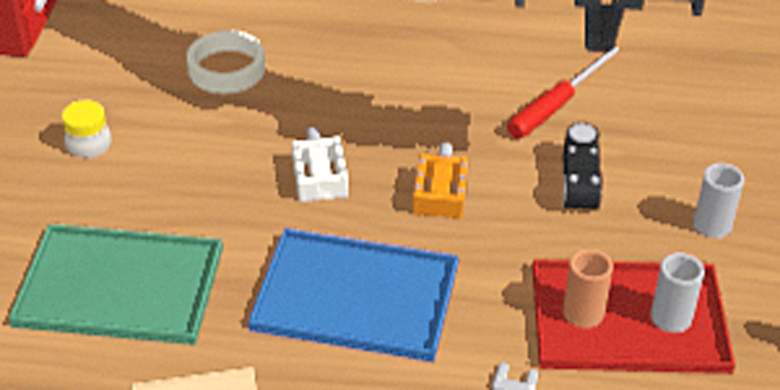

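All three grasps closed on nothing. The shells stand in the red tray, and the pedals and stem are untouched, so I check where the tool really is.

Run:
```python
from h import *
p=current_tool_pos(); print(current_t(),p,current_eef_rot(),current_opening(),current_q(),current_wrist_force())
for n in("scene","side"):
    c=cam(n)
    for X in ([*p[:2],p[2]-.014],[*p[:2],.04]): q=c["K"]@(c["R"]@np.array(X)+c["t"]); print(n,q[:2]/q[2])
set_gripper(.06); print(current_opening(),current_t())
x,y=.4258,.2077
move_linear([x,y,.022],feed=.2); hold(.1); print(current_tool_pos(),current_wrist_force(),current_t())
im=[cv2.resize(grab_frame("scene")[...,::-1][130:230,300:430],(390,300)),cv2.resize(grab_frame("side")[...,::-1][200:300,175:305],(390,300))]
cv2.imwrite("pics/diag.png",np.hstack(im))
```

```text
53.1083 [0.42508366 0.20720421 0.15904078] [1.79935284e+02 1.06800247e-01 2.00150698e+00] 0.0007081472261059791 [ -25.15080201   34.02779523  -10.01797392  118.67109127   11.83031765
   28.34462985 -131.93570437] [-0.48788468 -0.3598331  -0.20652684]
scene [368.16185222 168.9848377 ]
scene [363.74950718 199.29371442]
side [238.5158452  206.82319205]
side [242.20683587 254.45482824]
0.06002096352897008 54.0833
[0.42654523 0.20809282 0.02308711] [-0.39185733 -0.02660233  0.74969702] 55.025
```

View pics/diag.png

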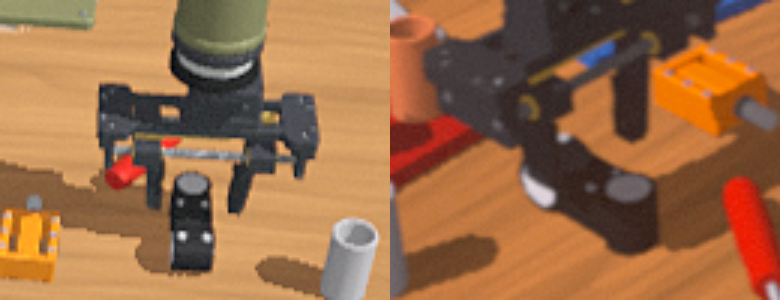

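In the diag view the fingertips hover behind the stem (scene ≈ (352,199) and (378,201)) instead of straddling it. I measure where they really are.

Run:
```python
from h import *
s,d,w=cam("scene"),cam("side"),cam("wrist")
a=(300+155/3,130+209/3); b=(175+240/3,200+137/3)
print("-y tip",tri([(s,a),(d,b)])); print(current_tool_pos(),current_q(),current_joint_efforts())
x=np.array([.4258,.2077,.04]); q=s["K"]@(s["R"]@x+s["t"]);print(q[:2]/q[2])
im=grab_frame("wrist")[...,::-1]; cv2.imwrite("pics/wd.png",im)
```

```text
-y tip (array([0.42918808, 0.1727474 , 0.04022377]), np.float64(0.0020862711474739985))
[0.42648137 0.20796273 0.02303427] [ -29.87226706   49.33571072   -2.75963496  123.23489689   15.94146994
    7.63497039 -135.49048816] [-3.45716695e-02 -4.71013355e+01  8.82796012e-01 -2.64972948e+00
  7.23600271e-03 -6.60233432e-02  3.43044640e-04]
[363.93011685 199.48195653]
```

View pics/wd.png

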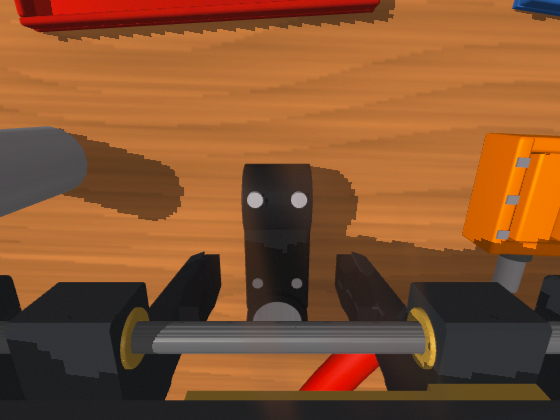

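Two independent measures, triangulation of the fingertip and the finger gap as seen by the wrist camera, put the tips at z≈0.040–0.044 while TCP reads 0.023. The real tips are therefore about 18 mm above the reported TCP, not 14 mm below it, so I need to go about 32 mm lower, with force checks. First I check reach.

```bash
cat >> h.py <<'E'
def pick2(xy,yaw,z,op,w,F=25):
    set_gripper(op); move_pose([*xy,.13],[180,0,yaw]); move_linear([*xy,z+.02],feed=.2); f0=current_wrist_force()[2]
    for k in range(1,5):
        move_linear([*xy,z+.02-.005*k],feed=.06); f=current_wrist_force()[2]-f0
        if f>4: print("contact",k,f); break
    set_gripper(0.0,F); hold(.15); g=current_opening(); print("grip",round(g,4),round(current_grasp_force(),1),"df",round(f,1))
    assert abs(g-w)<.006
    move_linear([*xy,.13],feed=.2); assert abs(current_opening()-w)<.006
E
python3 - <<'E'
from h import *
for xy,yaw,z in [((.465,.0625),2.5,-.006),((.4551,-.0702),14.4,-.006),((.4258,.2077),2,-.009)]:
    for dy in (0,180,-180):
        q=inverse_kinematics([*xy,z],[180,0,yaw+dy]); print(xy,dy,None if q is None else q.round(1))
E
```

```text
(0.465, 0.0625) 0 [ -12.2   52.8   -1.8  124.1   25.2    3.3 -126. ]
(0.465, 0.0625) 180 [ 24.6  73.8 -72.1 122.3  85.1  66.5  -1.6]
(0.465, 0.0625) -180 [ 24.6  73.8 -72.1 122.3  85.1  66.5  -1.6]
(0.4551, -0.0702) 0 [   9.9   52.9  -11.1  125.3   75.3    9.1 -147.6]
(0.4551, -0.0702) 180 [ 41.1  73.7 -72.1 123.7  85.6  66.3  25.2]
(0.4551, -0.0702) -180 [ 41.1  73.7 -72.1 123.7  85.6  66.3  25.2]
(0.4258, 0.2077) 0 [ -30.8   53.3   -1.2  123.4   16.5    3.5 -136. ]
(0.4258, 0.2077) 180 [-19.8  54.  -19.2 122.8  73.4  16.1 -12.2]
(0.4258, 0.2077) -180 [-19.8  54.  -19.2 122.8  73.4  16.1 -12.2]
```

Yaw+180° keeps well clear of the joint limits, so I use it. First the orange pedal.

Run:
```python
from h import *
move_linear([.4258,.2077,.14],feed=.25)
pick2([.465,.0625],182.5,-.006,.070,.052)
place(intray(*BLUE,.014,.042),174.3,-.006,.062)
```

```text
grip 0.0522 24.7 df -0.8
place dz 0.0035 df 6.7 pos [ 0.6362  0.0307 -0.0019]
t 67.2333
```

Run:
```python
from h import *
pick2([.4551,-.0702],194.4,-.006,.070,.052)
place(intray(*BLUE,.014,-.042),174.3,-.006,.062)
pick2([.4258,.2077],182,-.009,.060,.036)
place(GREEN[0],90,-.009,.055)
hold(.3); im=grab_frame("scene")[...,::-1][140:290,140:440]
cv2.imwrite("pics/end.png",cv2.resize(im,None,fx=2.6,fy=2.6,interpolation=cv2.INTER_CUBIC)); print(current_t(),current_wrist_force())
```

```text
grip 0.0519 25.0 df -1.4
place dz 0.004 df 2.3 pos [ 0.6279 -0.0528 -0.0018]
t 77.0083
grip 0.036 25.0 df -0.2
place dz 0.004 df 1.6 pos [ 0.6314 -0.2418 -0.0048]
t 88.3917
88.7417 [-0.71346886  0.1262496   0.5620684 ]
```

View pics/end.png

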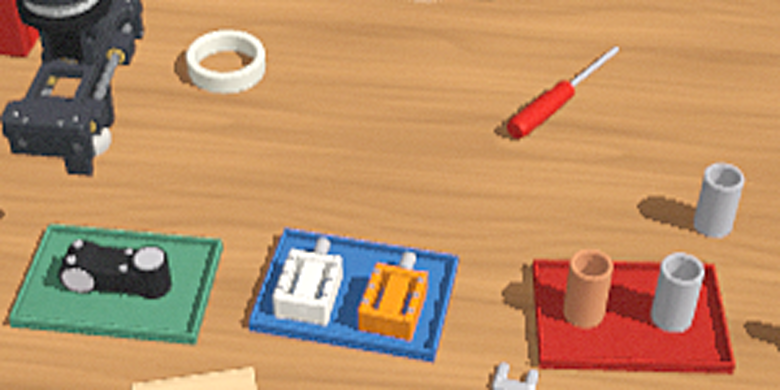

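All five parts lie flat in their trays: stem at (115,270), pedals at (308,287) and (394,298), shells at (588,290) and (678,292). The gripper hides the tub in this view, but it was at its original pixel after the pick beside it. The gripper is clear of everything, so I hand in.

```bash
python3 -c "
from rig import *
print(finish_job())"
```

```text
the job is handed in; nothing more can be done
None
```

The job is handed in at about 89 s: both shells are in the red tray, both pedals in the blue and the stem in the green, all flat and the same way up; I made no move at the tub, which was still in place when last seen, before the final moves.

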